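# Ready the microphone and uncap the reference sound source

### The job

Get this bench ready for a microphone check: first stand the pencil microphone upright in the bore of its round rest, fully down, and let go of it. Then take the knurled cap off the reference sound source: nobody knows which hand its thread is, so try turning it both ways until it comes loose, lift it straight off, and finish still holding the cap in the gripper, top side up and still, about 10 cm above the top of the source's case. Leave the microphone standing in its rest and do not disturb the other things on the table.

Things in the scene. Friction and masses are not known exactly. Their poses are not given: they have to be found in the camera images.
- mic: Pencil microphone: plain steel cylinder, 22 mm diameter, 120 mm long, 130 g, standing upright and loose on the table on its flat end at the start. Origin at the centre of its lower end; z points up along it. A few dark rings mark the grille at the top end.
- rest: Microphone rest, fixed to the table: dark upright tube, 42 mm outside diameter, 45 mm high, on a 72 mm round foot 4 mm thick. Its round bore, open at the top, is 26 mm in diameter and has its floor 5 mm above the table (40 mm deep). Origin on the bore's axis at table height; z up.
- rest_mouth (a point): Centre of the mouth of the rest's bore, 45 mm above the table.
- source: Reference sound source, fixed to the table: aluminium box 90 mm (its x) by 100 mm (its y) by 62 mm high, with a dark display on one side. On the middle of its top stands a steel port, 41 mm across and 22 mm high, hidden under the cap at the start. Origin at the centre of the underside; z up.
- cap_seat (a point): Centre of the case's top face, on the axis of port and cap, 62 mm above the table, where the fitted cap's rim rests. Thread: tightened, a hard stop within 3 to 12 degrees and no lift beyond 2 mm; loosened, it turns freely 50 to 65 degrees to a hard stop, and from about 45 degrees on lifts off by its weight alone (ease the twist off the stop first, or it drags).
- cap: Black knurled round cap on the source, 52 mm diameter (54 over the knurling), 34 mm high, 60 g, closed on top, open below. Origin at the centre of its lower rim; z points to its top. Its quick thread is right- or left-handed, drawn anew each time, not visible. Grip its round side with 10 to 25 N: turned further at a hard stop, the fingers only slip round it.
- cell: Bystander: battery cell, dark cylinder, 26 mm diameter, 50 mm high, standing. Origin at the centre of its underside. Must not be moved.
- adapter: Bystander: small plug adapter lying on the table, 60 mm long, 16 mm thick. Origin under its middle. Must not be moved.
- screwdriver: Bystander: screwdriver lying on the table. Must not be moved.
- remote: Bystander: black remote control lying flat, 150 by 45 by 18 mm. Must not be moved.
- mug: Bystander: white mug, 80 mm diameter, 90 mm high. Must not be moved.
There are look-alikes about, which are no part of the job. What is shaped like the cap but green is not meant.

How it is judged (in metres and radians):
On the way, in this order (a step that is already met when the one before it is completed fails the run):
1. the microphone stands fully down in the rest's bore, let go (horizontal distance between mic and rest below 0.008 m and z of mic in the frame of rest below 0.012 m and angle between mic's own z axis and vertical below 0.2 rad and contact force between the fingers and mic below 0.1 N), for 0.2 s.
2. the cap is turned loose, by more than 30 degrees from where it was screwed on (angle between the x axis of cap and the x axis of source, either way round above 0.52 rad), for 0.1 s.
At the end, for the whole second after the job is handed in: Fingers hold the cap (over 1 N), still, top up within 0.5 rad, rim over 50 mm above the case top, touching no source, rest or microphone; microphone untouched in the bore, within 8 mm of its axis, lower end under 12 mm above the table, upright within 0.2 rad (all of step 1 and z of cap in the frame of cap_seat above 0.05 m and angle between cap's own z axis and vertical below 0.5 rad and contact force between the fingers and cap above 1 N and contact force between cap and source below 0.1 N and contact force between cap and mic below 0.1 N and contact force between cap and rest below 0.1 N and linear speed of cap below 0.05 m/s); the arm keeps its last pose, push and grip.
It fails at once if the cell is moved by more than 30 mm (distance of cell from where it was at the start of the episode above 0.03 m).
It fails at once if the adapter is moved by more than 30 mm (distance of adapter from where it was at the start of the episode above 0.03 m).
It fails at once if the screwdriver is moved by more than 30 mm (distance of screwdriver from where it was at the start of the episode above 0.03 m).
It fails at once if the remote is moved by more than 30 mm (distance of remote from where it was at the start of the episode above 0.03 m).
It fails at once if the mug is moved by more than 30 mm (distance of mug from where it was at the start of the episode above 0.03 m).
It also fails if it takes over 59 s, if anything falls off the work surface, if the arm or the gripper's body presses on something with over 40 N, if the wrist force passes 120 N, or if a joint passes its speed limit or range.

### The arm

A 6-joint arm with a two-finger parallel gripper is mounted at the origin on the work surface. World frame = base frame: x ahead of the robot, y to its left, z up, the work surface at z = 0. Lengths are in mm, angles in rad, forces in N, time in s.
With the tool pointing down it reaches from about 375 to 925 mm from the base axis. Payload 5.7 kg.
Tool frame: the origin (TCP) lies at the centre of the arm's flange, where the gripper is bolted on; the fingertips stand 173 mm ahead of it and the grasp point (between the pads) lies 155 mm ahead of it (robot.grip_point_offset is the distance from the TCP to the grasp point, in mm); z points along the fingers, y is the line along which they close (so a half turn about z gives the same grasp; the last joint's range is limited). The gripper opens to 85 mm and grips with 20 to 120 N. Pads are 22 mm wide; open, the fingers measure 114 mm over their backs; the gripper's body (76 mm by 85 mm) begins 54 mm behind the grasp point. The pads swing forward as they close: fully open they stand 13 mm farther back than shut.
Start: joints at [1.115, 0.359, 1.51, -0, 1.272, -0.115], TCP at [200.544, 565.48, 404.667] pointing down, gripper open.
Joint ranges: [-2.97, 2.97], [-1.01, 2.36], [0.21, 2.38], [-0.96, 4.11], [0.2, 2.71], [-2.98, 2.98]. Speed limits (rad/s): [2.39, 2.39, 3.14, 3.14, 3.14, 3.14].

### API

Orientations are given as a rotation vector (axis times angle).
In Python, from rig import robot gives the robot as it stands.
- The arm moves only by the tool servo_tool, never from a script. Its argument "series" is text: rows parted by semicolons, each of 7 numbers parted by spaces: the turn, a rotation vector about the tool's x, y, z in rad, then the shift along the tool's x, y, z in mm, then the opening, from -1 (shut) to 1 (fully open), so that 0 is half open. In form: ax ay az x y z jaw; .... A call has 1 to 8 rows; each row shifts and turns the commanded pose from where the row before left it, along the tool's axes as they then stand; what a row does not reach is not made up. A row lasts 1/8 s, in which the tool goes at most 62.5 mm and 10.7 degrees, less where a joint would pass 70% of its speed; a pose out of reach is approached as far as the arm can. A call with a gripper value outside its range is refused whole. The fingers move at their own pace and stop on an object; "grip_force" is the grip in N (left out, the last holds). Time passes only in rows, so rows that do not move let the fingers close. It gives the time, the measured TCP pose, the force, the opening and the grip force at its end, in the units of the state.
- robot.observe(): the state, without advancing time (a new reading comes with each control period).
- robot.capture(name): name is "scene" or "side" or "wrist"; returns (picture, depth): 400x640x3 uint8, red, green, blue; 400x640 float32, mm along the optical axis (not along the pixel's ray), 0 where there is no reading.
- robot.camera_params(name): a dict with "K" (3x3 intrinsics, pixels), "k1" (the pictures are not rectified: a ray, as slopes to the right and down, at radius r is drawn at 1 + k1 r^2 times it, then the intrinsics apply), "camera_from_world" (4x4, takes a point from world to camera coordinates); the wrist camera has in their place "hand_eye" (4x4, takes a point from camera to tool coordinates, whose origin is the TCP and whose axes are the flange's). Camera axes: x right, y down, z forward; pixel columns grow to the right and rows downward; lengths in mm; the calibration is good to about 2 mm. A picture is of the moment at which its call begins: read the wrist's pose just before it. camera_params takes no time and is no camera call.
- robot.job_done(): hands the job in; it is judged then, once.
The state is a dict: "t": time; "qpos": joint angles; "qvel": joint speeds; "tau": joint torques, N m; "tool_pos": TCP position; "tcp_rot": TCP orientation; "ft_force": force on the tool from outside, world axes, zero at the start; "ft_torque": the same for the moment, N m; "finger_gap": opening from 0.0 (shut) to 1.0 (fully open); "gripper_force": force on a finger pad.
Only numpy, scipy, OpenCV 4.12 (cv2) and the standard library are available. Lean on these libraries where they do the work, as an engineer would, in place of code of your own. Each camera call takes 0.05 s, during which the arm holds its last target. There are 200 camera calls.

## Working session

There is one attempt and no reset: what is moved stays moved. The work goes in short steps, Python scripts to look and compute and a tool call to move; the robot and the scene stay as the last step left them, time stands still between calls to the robot, and variables do not carry over. Pictures are saved under pics/ and viewed, at most 10 in all, crops included, and the job is handed in when it is done.

Besides the shell and the picture viewer there is one more tool, called after "Emit:" as a command line: name --argument value ..., lists and objects as JSON in quotes. servo_tool: Moves the arm, as the interface text tells. Its arguments: {"type":"object","properties":{"series":{"type":"string"},"grip_force":{"type":"number"}},"required":["series"]}

```bash
ls; mkdir -p pics
cat > h.py <<'E'
import numpy as np, cv2
from scipy.spatial.transform import Rotation as R
from rig import robot
def cam(name,st=None):
    p=robot.camera_params(name)
    K=np.array(p["K"]);k1=p["k1"]
    if name=="wrist":
        T=np.eye(4);T[:3,:3]=R.from_rotvec(st["tcp_rot"]).as_matrix();T[:3,3]=st["tool_pos"]
        W=T@np.array(p["hand_eye"])
    else: W=np.linalg.inv(np.array(p["camera_from_world"]))
    return K,k1,W
def rays(c,uv):
    K,k1,W=c
    uv=np.asarray(uv,float).reshape(-1,1,2)
    n=cv2.undistortPoints(uv,K,np.array([k1,0,0,0.]),).reshape(-1,2)
    d=np.c_[n,np.ones(len(n))]@W[:3,:3].T
    return W[:3,3],d
def onplane(c,uv,z):
    o,d=rays(c,uv); return o+d*((z-o[2])/d[:,2])[:,None]
def cloud(c,depth):
    K,k1,W=c;v,u=np.mgrid[:400,:640]
    o,d=rays(c,np.c_[u.ravel(),v.ravel()].astype(float))
    return (o+d*depth.reshape(-1,1)).reshape(400,640,3)
def proj(c,P):
    K,k1,W=c;M=np.linalg.inv(W);p=np.atleast_2d(P)@M[:3,:3].T+M[:3,3]
    n=p[:,:2]/p[:,2:];n=n*(1+k1*(n**2).sum(1,keepdims=True))
    return n*[K[0,0],K[1,1]]+K[:2,2]
E
python3 - <<'E'
from h import *
for n in("scene","side","wrist"):
    st=robot.observe();im,d=robot.capture(n);cv2.imwrite(f"pics/{n}0.png",im[:,:,::-1]);np.savez(f"{n}0.npz",im=im,d=d,pos=st["tool_pos"],rot=st["tcp_rot"])
    c=cam(n,st);print(n,c[0][0,0],c[1],c[2].round(2).tolist(),(d>0).mean())
print(st)
E
```

```text
pics
scene 471.48697167962234 0.04532471993905701 [[0.03, 0.67, -0.75, 1391.4], [1.0, -0.03, 0.02, 2.55], [-0.01, -0.75, -0.67, 830.24], [0.0, 0.0, 0.0, 1.0]] 0.995953125
side 404.51170008374737 -0.06221138158566577 [[0.85, -0.25, 0.47, 90.59], [-0.53, -0.42, 0.73, -688.7], [0.02, -0.87, -0.49, 548.98], [0.0, 0.0, 0.0, 1.0]] 0.99610546875
wrist 279.83794919768985 -0.04764648540017402 [[0.33, 0.9, 0.27, 130.81], [0.94, -0.32, -0.1, 590.8], [-0.0, 0.29, -0.96, 373.1], [0.0, 0.0, 0.0, 1.0]] 0.99612109375
{'t': 0.1, 'qpos': array([ 1.11488019e+00,  3.59451873e-01,  1.51131934e+00, -2.15956051e-06,
        1.27250994e+00, -1.15059978e-01]), 'qvel': array([-1.27938800e-03, -5.85484001e-04, -2.37992484e-03,  2.68761655e-04,
       -1.21406220e-03,  9.93112738e-05]), 'tau': array([-1.09618039e-03, -5.28649199e+01, -2.79351157e+01, -2.06562072e-04,
        5.04147858e-03, -2.35134280e-05]), 'tool_pos': array([200.41892575, 565.19595096, 403.92799971]), 'tcp_rot': array([-5.32745967e-01, -3.09561052e+00,  2.54546743e-03]), 'ft_force': array([ 0.10555139, -0.11715125,  0.54505983]), 'ft_torque': array([-0.02386265,  0.04820137, -0.02928023]), 'gripper_force': 0.0, 'finger_gap': 0.9964636056829169}
```

View pics/scene0.png

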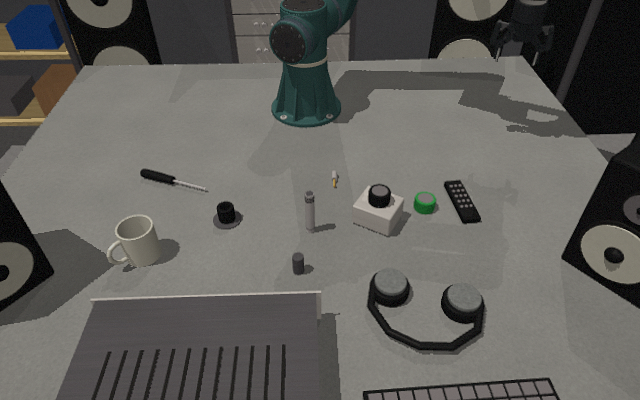

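View pics/side0.png

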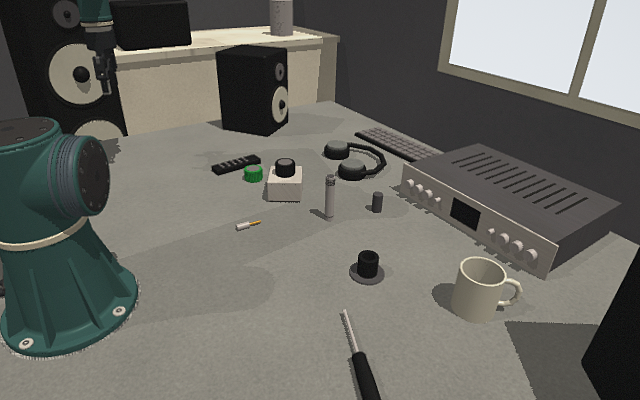

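Scene: mic (310,212), rest (226,213), cap (380,193) on source, green look-alike (425,203), cell (298,263), adapter (335,180). Side: mic (330,198), rest (368,265), cap (285,167).

```bash
cat > m.py <<'E'
from h import *
C={}
for n in("scene","side"):
    f=np.load(n+"0.npz");C[n]=(cloud(cam(n),f["d"]),f["im"])
def circ(P):
    A=np.c_[2*P[:,:2],np.ones(len(P))];s=np.linalg.lstsq(A,(P[:,:2]**2).sum(1),rcond=None)[0]
    return s[:2].round(1),round(np.sqrt(s[2]+s[:2]@s[:2]),1)
B={"mic":((310,212),(330,198)),"rest":((226,213),(368,265)),"cap":((380,193),(285,167)),"green":((425,203),(253,173)),"cell":((298,263),(377,202)),"adapter":((335,180),(248,225))}
for k,(a,b) in B.items():
    Q=[]
    for n,(u,v) in zip(C,(a,b)):
        P,im=C[n];s=np.s_[v-45:v+45,u-45:u+45];p=P[s].reshape(-1,3)
        c0=np.median(P[v-2:v+3,u-2:u+3].reshape(-1,3),0)
        p=p[(np.hypot(*(p-c0)[:,:2].T)<(80 if k=="cap" else 45))&(p[:,2]>6)];Q.append(p)
        print(k,n,c0.round(1),"zmax",np.percentile(p[:,2],[50,98,100]).round(1) if len(p) else 0,len(p),p.mean(0).round(1) )
    q=np.vstack(Q)
    for lo,hi in {"mic":[(10,50),(50,90),(90,117),(116,125)],"rest":[(10,25),(25,43),(43,50)],"cap":[(66,80),(80,92),(93,100),(58,64)],"green":[(8,30)],"cell":[(10,45)],"adapter":[(5,20)]}[k]:
        for w,nm in((Q[0],"sc"),(Q[1],"sd"),(q,"both")):
            s=w[(w[:,2]>lo)&(w[:,2]<hi)]
            if len(s)>8: print("  ",lo,hi,nm,len(s),circ(s),((s.min(0)+s.max(0))/2).round(1)[:2],(np.ptp(s,axis=0)).round(1))
E
python3 m.py
```

```text
mic scene [583.1   3.7  68.6] zmax [ 71.5 121.6 124.9] 358 [581.1   2.3  71.1]
mic side [570.3  -7.4  64.9] zmax [ 69.8 120.4 122.5] 402 [570.1  -4.7  68.6]
   10 50 sc 107 (array([575.6,   2.6]), np.float64(9.3)) [580.1   2.3] [14.7 21.5 39.3]
   10 50 sd 125 (array([5.733e+02, 1.000e-01]), np.float64(9.4)) [572.1  -3.3] [22.4 15.8 38.8]
   10 50 both 232 (array([574. ,   1.9]), np.float64(10.6)) [574.2   0.9] [26.6 24.2 39.8]
   50 90 sc 113 (array([575.2,   2. ]), np.float64(9.5)) [578.7   2.3] [15.7 21.6 39.5]
   50 90 sd 136 (array([5.733e+02, 4.000e-01]), np.float64(9.6)) [572.8  -0.9] [22.1 20.9 39.7]
   50 90 both 249 (array([574. ,   1.5]), np.float64(10.5)) [574.2   0.9] [24.7 24.5 39.8]
   90 117 sc 78 (array([577.2,   2.2]), np.float64(8.3)) [582.2   2.1] [14.3 19.  26.2]
   90 117 sd 90 (array([ 5.729e+02, -4.000e-01]), np.float64(8.9)) [572.3  -3.3] [19.3 15.8 26.8]
   90 117 both 168 (array([574.1,   1.6]), np.float64(10.6)) [5.76e+02 2.00e-01] [26.7 22.8 26.8]
   116 125 sc 54 (array([575.4,   2.2]), np.float64(8.2)) [573.7   2.5] [23.8 18.5  8.4]
   116 125 sd 45 (ar
[... 2985 characters left out ...]
8  32.1]
   10 45 sc 126 (array([704.2, -26.8]), np.float64(11.9)) [709.9 -27.2] [15.7 25.4 34.5]
   10 45 sd 121 (array([701.1, -29.3]), np.float64(11.3)) [699.5 -30.7] [24.4 25.4 34.6]
   10 45 both 247 (array([702.6, -27.3]), np.float64(13.1)) [702.6 -28.9] [30.5 29.  34.8]
adapter scene [392.   75.    8.3] zmax [12.9 17.6 19.3] 69 [385.   71.2  13. ]
adapter side [386.4  65.4   9.2] zmax [11.  16.3 17.1] 103 [381.8  67.8  11.3]
   5 20 sc 69 (array([388.9,  71.7]), np.float64(17.0)) [390.6  71.5] [62.9 15.5 13.3]
   5 20 sd 103 (array([387.2,  76.9]), np.float64(20.0)) [389.3  69.5] [61.  16.2 10.9]
   5 20 both 172 (array([387.7,  71.9]), np.float64(17.8)) [390.4  70.3] [63.2 17.8 13.3]
```

View pics/wrist0.png

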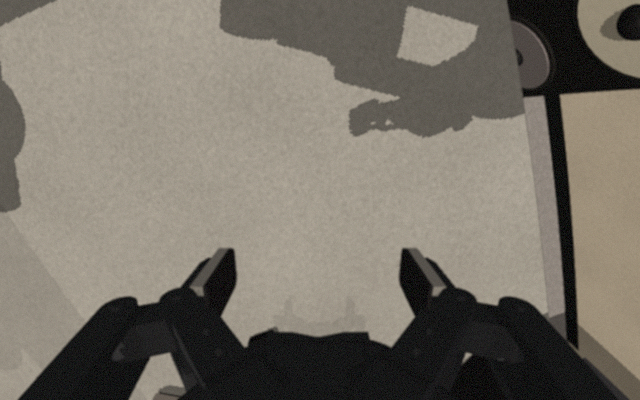

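The three targets are located with consistent heights (mic 120, rest 45, cap top 96, case 61). I'll now move above the mic.

Emit:
servo_tool --series "0 0 0 -34 -25.5 4 1;0 0 0 -34 -25.5 4 1;0 0 0 -34 -25.5 4 1;0 0 0 -34 -25.5 4 1;0 0 0 -34 -25.5 4 1;0 0 0 -34 -25.5 4 1;0 0 0 -34 -25.5 4 1;0 0 0 -34 -25.5 4 1" --grip_force 30

```text
t: 1.15
tool_pos: [389.2, 281.0, 372.5]
tcp_rot: [-0.533, -3.096, 0.0]
ft_force: [0.9, 0.0, 1.3]
finger_gap: 0.998
gripper_force: 0.0
```

Emit:
servo_tool --series "0 0 0 -34 -25.5 4 1;0 0 0 -34 -25.5 4 1;0 0 0 -34 -25.5 4 1;0 0 0 -34 -25.5 4 1;0 0 0 -34 -25.5 4 1;0 0 0 -34 -25.5 4 1;0 0 0 -34 -25.5 4 1;0 0 0 0 0 0 1"

```text
t: 2.15
tool_pos: [554.9, 32.2, 344.3]
tcp_rot: [0.537, 3.094, -0.001]
ft_force: [0.1, -0.4, -0.5]
finger_gap: 1.0
gripper_force: 0.0
```

```bash
cat > go.py <<'E'
import sys
from h import *
def go(x,y,z):
    st=robot.observe();Rm=R.from_rotvec(st["tcp_rot"]).as_matrix()
    print("t",round(st["t"],2),"pos",np.round(st["tool_pos"],1),"tool delta",(Rm.T@(np.array([x,y,z])-st["tool_pos"])).round(1),"down",Rm[:,2].round(4),"yaw",round(np.arctan2(Rm[1,1],Rm[0,1]),4),"F",np.round(st["ft_force"],1),"gap",round(st["finger_gap"],3),"g",round(st["gripper_force"],1))
if __name__=="__main__": go(*map(float,sys.argv[1:4]))
E
python3 - <<'E'
from h import *
import go
go.go(574,1.5,250)
st=robot.observe();im,d=robot.capture("wrist");c=cam("wrist",st);P=cloud(c,d)
cv2.imwrite("pics/w1.png",im[:,:,::-1])
p=P.reshape(-1,3);p=p[(np.hypot(p[:,0]-574,p[:,1]-1.5)<25)&(p[:,2]<150)&(p[:,2]>10)]
for lo,hi in((20,60),(60,110),(115,126)):
    s=p[(p[:,2]>lo)&(p[:,2]<hi)];print(lo,len(s),s.mean(0).round(1) if len(s) else 0,((s.min(0)+s.max(0))/2).round(1),np.ptp(s,axis=0).round(1)) if len(s) else 0
E
```

```text
t 2.15 pos [554.9  32.2 344.3] tool delta [-28.3 -22.5  94.3] down [ 7.e-04 -7.e-04 -1.e+00] yaw 1.2269 F [ 0.1 -0.4 -0.5] gap 1.0 g 0.0
20 244 [566.1   8.4  41.5] [570.9   5.1  40.2] [16.8 19.6 39.6]
60 510 [566.1   8.5  87.7] [570.2   5.3  85.1] [16.1 19.7 49.7]
115 614 [572.4   4.6 119.9] [573.3   4.1 118.6] [21.5 21.6  6.7]
```

Emit:
servo_tool --series "0 0 0 -14 -11 5 1;0 0 0 -14 -11 5 1;0 0 0 0 0 16 1;0 0 0 0 0 16 1;0 0 0 0 0 16 1;0 0 0 0 0 16 1;0 0 0 0 0 16 1;0 0 0 0 0 4 1"

```text
t: 3.2
tool_pos: [571.8, 4.6, 249.2]
tcp_rot: [-0.532, -3.094, 0.0]
ft_force: [-0.2, -0.5, -0.0]
finger_gap: 1.002
gripper_force: 0.0
```

```bash
python3 go.py 573.9 2.2 250
```

```text
t 3.2 pos [571.8   4.6 249.2] tool delta [-2.8 -1.5 -0.8] down [-2.4e-03  1.0e-04 -1.0e+00] yaw 1.2302 F [-0.2 -0.5 -0. ] gap 1.002 g 0.0
```

Emit:
servo_tool --series "0 0 0 -2.8 -1.5 0 1;0 0 0 0 0 0 0;0 0 0 0 0 0 -0.3;0 0 0 0 0 0 -1;0 0 0 0 0 0 -1;0 0 0 0 0 0 -1;0 0 0 0 0 0 -1;0 0 0 0 0 0 -1" --grip_force 40

```text
t: 4.2
tool_pos: [574.7, 2.1, 251.1]
tcp_rot: [0.533, 3.095, 0.0]
ft_force: [-0.7, -0.3, 5.9]
finger_gap: 0.248
gripper_force: 39.0
```

```bash
python3 go.py 573.9 2.2 250
cat > mic.py <<'E'
# cylinder axis of the held mic from each fixed camera: circle fit per height slab around (x,y)
import sys
from h import *
from scipy.optimize import least_squares
x,y,z0,z1=map(float,sys.argv[1:5])
for n in("scene","side"):
    im,d=robot.capture(n);P=cloud(cam(n),d).reshape(-1,3)
    p=P[(np.hypot(P[:,0]-x,P[:,1]-y)<22)&(P[:,2]>z0)&(P[:,2]<z1)]
    zm=p[:,2].mean()
    f=lambda a:np.hypot(p[:,0]-a[0]-a[2]*(p[:,2]-zm),p[:,1]-a[1]-a[3]*(p[:,2]-zm))-11
    r=least_squares(f,[x,y,0,0],loss="soft_l1")
    print(n,len(p),"axis at z",round(zm,1),r.x[:2].round(1),"slope",r.x[2:].round(3),"zmin",np.percentile(p[:,2],1).round(1))
    cv2.imwrite(f"pics/{n}_last.png",im[:,:,::-1])
E
python3 mic.py 574 2 8 75
```

```text
t 4.2 pos [574.7   2.1 251.1] tool delta [ 0.8 -0.2  1.1] down [ 6.e-04 -1.e-04 -1.e+00] yaw 1.23 F [-0.7 -0.3  5.9] gap 0.248 g 39.0
scene 177 axis at z 42.4 [573.4   2.3] slope [-0.005  0.009] zmin 9.7
side 208 axis at z 41.5 [574.4   1.7] slope [-0.002 -0.001] zmin 9.0
```

Emit:
servo_tool --series "0 0 0 0 0 -10 -1;0 0 0 0 0 -20 -1;0 0 0 0 0 -20 -1;0 0 0 0 0 -20 -1;0 0 0 0 0 0 -1"

```text
t: 4.92
tool_pos: [575.1, 2.0, 322.2]
tcp_rot: [0.532, 3.093, 0.0]
ft_force: [-0.6, 0.8, -1.3]
finger_gap: 0.246
gripper_force: 39.1
```

Run:
```python
from h import *
from scipy.optimize import least_squares
for n in("scene","side"):
    f=np.load(n+"0.npz");P=cloud(cam(n),f["d"]).reshape(-1,3)
    for (x,y,r,z0,z1,k) in((528.5,-207.2,21,8,42,"rest"),(574,2,11,8,112,"mic"),(543.7,169.2,26.5,66,92,"cap")):
        p=P[(np.hypot(P[:,0]-x,P[:,1]-y)<r+8)&(np.hypot(P[:,0]-x,P[:,1]-y)>r-6)&(P[:,2]>z0)&(P[:,2]<z1)]
        s=least_squares(lambda a:np.hypot(p[:,0]-a[0],p[:,1]-a[1])-r,[x,y],loss="soft_l1")
        print(n,k,len(p),s.x.round(1),np.abs(s.fun).mean().round(2))
import go;go.go(528.5,-207.2,335)
```

```text
scene rest 179 [ 528.7 -206.3] 1.18
scene mic 286 [573.3   2.3] 0.95
scene cap 185 [542.6 170.1] 1.04
side rest 277 [ 528.8 -207.4] 0.75
side mic 340 [574.5   2. ] 0.94
side cap 174 [544.  169.8] 1.08
t 4.92 pos [575.1   2.  322.2] tool delta [ -26.  -212.7  -12.8] down [ 3.1e-03 -5.0e-04 -1.0e+00] yaw 1.23 F [-0.6  0.8 -1.3] gap 0.246 g 39.1
```

Emit:
servo_tool --series "0 0 0 -2 -16 0 -1;0 0 0 -4 -32 0 -1;0 0 0 -4 -32 0 -1;0 0 0 -4 -32 0 -1;0 0 0 -4 -32 0 -1;0 0 0 -4 -32 0 -1;0 0 0 -4 -28 0 -1;0 0 0 -1 -8 0 -1"

```text
t: 5.92
tool_pos: [528.0, -208.8, 319.6]
tcp_rot: [-0.536, -3.094, 0.0]
ft_force: [-0.3, 0.1, -1.3]
finger_gap: 0.249
gripper_force: 39.2
```

Emit:
servo_tool --series "0 0 0 0 0 0 -1;0 0 0 0 0 0 -1"

```text
t: 6.18
tool_pos: [529.0, -206.0, 320.3]
tcp_rot: [-0.532, -3.095, -0.001]
ft_force: [-1.1, 0.2, -1.9]
finger_gap: 0.246
gripper_force: 39.2
```

```bash
python3 go.py 529.6 -206.9 322; python3 mic.py 529 -207 60 145
```

```text
t 6.17 pos [ 529.  -206.   320.3] tool delta [-0.9 -0.6 -1.7] down [-8.e-04  7.e-04 -1.e+00] yaw 1.2304 F [-1.1  0.2 -1.9] gap 0.246 g 39.2
scene 226 axis at z 108.1 [ 527.5 -205.4] slope [ 0.004 -0.007] zmin 69.1
side 366 axis at z 106.9 [ 528.9 -206.3] slope [-0.005  0.001] zmin 70.2
```

Emit:
servo_tool --series "0 0 0 -0.8 -0.8 0 -1;0 0 0 0 0 10 -1;0 0 0 0 0 8 -1;0 0 0 0 0 4 -1;0 0 0 0 0 4 -1;0 0 0 0 0 4 -1;0 0 0 0 0 2 -1;0 0 0 0 0 0 -1"

```text
t: 7.28
tool_pos: [529.6, -207.8, 288.6]
tcp_rot: [-0.533, -3.096, 0.0]
ft_force: [-0.8, -0.6, -0.5]
finger_gap: 0.244
gripper_force: 39.2
```

```bash
python3 go.py 529.6 -206.9 255; python3 mic.py 529 -207 50 105
```

```text
t 7.28 pos [ 529.6 -207.8  288.6] tool delta [ 0.3  0.9 33.6] down [-2.e-04 -0.e+00 -1.e+00] yaw 1.23 F [-0.8 -0.6 -0.5] gap 0.244 g 39.2
scene 159 axis at z 78.0 [ 528.1 -207.6] slope [-0.007  0.002] zmin 51.6
side 262 axis at z 77.9 [ 529.8 -208.4] slope [-0.006  0.   ] zmin 50.5
```

Emit:
servo_tool --series "0 0 0 0.3 0.7 2 -1;0 0 0 0 0 6 -1;0 0 0 0 0 6 -1;0 0 0 0 0 6 -1;0 0 0 0 0 5 -1;0 0 0 0 0 3 -1;0 0 0 0 0 0 -1"

```text
t: 8.25
tool_pos: [529.5, -207.0, 260.5]
tcp_rot: [-0.533, -3.096, -0.0]
ft_force: [0.3, 0.4, -1.4]
finger_gap: 0.245
gripper_force: 39.2
```

```bash
python3 go.py 529.5 -207 255; python3 mic.py 529 -207 50 75
```

```text
t 8.25 pos [ 529.5 -207.   260.5] tool delta [0.  0.  5.5] down [-5.e-04  1.e-04 -1.e+00] yaw 1.23 F [ 0.3  0.4 -1.4] gap 0.245 g 39.2
scene 71 axis at z 62.4 [ 528.1 -206.8] slope [-0.017  0.   ] zmin 50.2
side 111 axis at z 62.1 [ 529.5 -207.5] slope [0.008 0.005] zmin 50.8
```

Emit:
servo_tool --series "0 0 0 0 0 2 -1;0 0 0 0 0 2 -1;0 0 0 0 0 0 -1;0 0 0 0 0 0 -0.3;0 0 0 0 0 0 0.2;0 0 0 0 0 0 1;0 0 0 0 0 0 1;0 0 0 0 0 0 1"

```text
t: 9.35
tool_pos: [529.6, -207.0, 256.7]
tcp_rot: [0.533, 3.096, -0.0]
ft_force: [0.5, 0.2, -0.0]
finger_gap: 1.002
gripper_force: 0.0
```

```bash
python3 go.py 529.5 -207 340; python3 mic.py 529 -207 50 105;python3 - <<'E'
from h import *
im,d=robot.capture("side");P=cloud(cam("side"),d).reshape(-1,3)
p=P[(np.hypot(P[:,0]-529,P[:,1]+207)<9)&(P[:,2]<135)];print(np.sort(p[:,2])[-30::5].round(1))
E
```

```text
t 9.35 pos [ 529.6 -207.   256.7] tool delta [  0.1   0.  -83.3] down [-0.e+00 -1.e-04 -1.e+00] yaw 1.23 F [ 0.5  0.2 -0. ] gap 1.002 g 0.0
scene 162 axis at z 77.9 [ 528.2 -206.6] slope [ 0.011 -0.015] zmin 50.5
side 232 axis at z 76.6 [ 529.4 -207.4] slope [0.002 0.004] zmin 50.7
[ 70.6 124.1 124.5 124.9 125.2 125.7]
```

Emit:
servo_tool --series "0 0 0 0 0 -8 1;0 0 0 0 0 -20 1;0 0 0 0 0 -25 1;0 0 0 0 0 -25 1;0 0 0 0 0 -12 1"

```text
t: 10.12
tool_pos: [529.9, -207.2, 348.6]
tcp_rot: [0.532, 3.094, -0.001]
ft_force: [0.0, 0.5, 0.0]
finger_gap: 1.001
gripper_force: 0.0
```

Emit:
servo_tool --series "0 0 0 8 25 0 1;0 0 0 16 50 0 1;0 0 0 16 50 0 1;0 0 0 16 50 0 1;0 0 0 16 50 0 1;0 0 0 16 50 0 1;0 0 0 16 50 0 1;0 0 0 12 35 0 1"

```text
t: 11.12
tool_pos: [540.2, 173.2, 346.5]
tcp_rot: [-0.531, -3.096, -0.0]
ft_force: [0.9, -0.6, 0.2]
finger_gap: 0.998
gripper_force: 0.0
```

Emit:
servo_tool --series "0 0 0 0 0 0 1;0 0 0 0 0 0 1"

```text
t: 11.38
tool_pos: [540.3, 170.7, 346.4]
tcp_rot: [-0.532, -3.096, 0.001]
ft_force: [0.0, -0.0, 0.2]
finger_gap: 1.002
gripper_force: 0.0
```

```bash
python3 go.py 543.7 169.6 240
python3 - <<'E'
from h import *
st=robot.observe();im,d=robot.capture("wrist");c=cam("wrist",st);P=cloud(c,d)
cv2.imwrite("pics/w2.png",im[:,:,::-1])
p=P.reshape(-1,3);p=p[(np.hypot(p[:,0]-543.7,p[:,1]-169.6)<40)]
s=p[(p[:,2]>91)&(p[:,2]<102)];print(len(s),np.median(s[:,2]),s.mean(0).round(1),((s.min(0)+s.max(0))/2).round(1),np.ptp(s,axis=0).round(1))
from math import *
im,d=robot.capture("side");P=cloud(cam("side"),d).reshape(-1,3)
p=P[(np.hypot(P[:,0]-529,P[:,1]+207)<14)&(P[:,2]>50)];print("mic",len(p),p.mean(0).round(1),p[:,2].max().round(1))
E
```

```text
t 11.38 pos [540.3 170.7 346.4] tool delta [ -3.6   0.2 106.4] down [-8.e-04 -8.e-04 -1.e+00] yaw 1.2306 F [ 0.  -0.   0.2] gap 1.002 g 0.0
2929 96.13351460974394 [541.4 172.2  96. ] [542.5 171.9  94.7] [52.2 52.4  7.3]
mic 406 [ 524.2 -213.1   93. ] 126.3
```

View pics/w2.png

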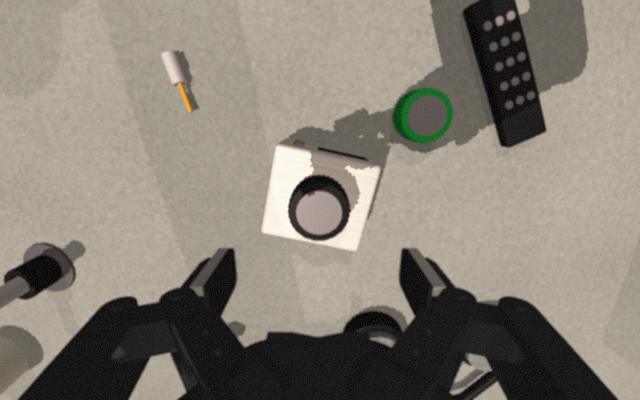

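Wrist view: cap at (319,208) on the source, mic standing in the rest at (40,265), green look-alike at (423,115). I'll descend on the cap.

Emit:
servo_tool --series "0 0 0 -3.1 0.1 10 1;0 0 0 0 0 20 1;0 0 0 0 0 20 1;0 0 0 0 0 20 1;0 0 0 0 0 20 1;0 0 0 0 0 12 1;0 0 0 0 0 6 1;0 0 0 0 0 0 1" --grip_force 22

```text
t: 12.48
tool_pos: [543.6, 169.9, 238.5]
tcp_rot: [-0.533, -3.096, 0.0]
ft_force: [-0.1, -0.3, 0.5]
finger_gap: 1.002
gripper_force: 0.0
```

Emit:
servo_tool --series "0 0 0 0 0 0 0.5;0 0 0 0 0 0 0.2;0 0 0 0 0 0 -0.3;0 0 0 0 0 0 -1;0 0 0 0 0 0 -1;0 0 0 0 0 0 -1"

```text
t: 13.22
tool_pos: [543.8, 170.2, 239.5]
tcp_rot: [0.532, 3.095, 0.0]
ft_force: [-1.0, -0.7, 6.4]
finger_gap: 0.601
gripper_force: 23.1
```

```bash
python3 go.py 543.3 169.8 238; python3 -c "
from rig import robot;s=robot.observe();print(s['qpos'].round(3),s['ft_torque'].round(2))"
```

```text
t 13.22 pos [543.8 170.2 239.5] tool delta [ 0.3 -0.5  1.5] down [ 1.2e-03  1.0e-04 -1.0e+00] yaw 1.2302 F [-1.  -0.7  6.4] gap 0.601 g 23.1
[ 0.182  0.512  1.741 -0.     0.888 -1.048] [-0.1   0.14 -0.03]
```

Emit:
servo_tool --series "0 0 0.1 0 0 0 -1;0 0 0.1 0 0 0 -1;0 0 0.1 0 0 0 -1;0 0 0.1 0 0 0 -1"

```text
t: 13.72
tool_pos: [544.8, 169.3, 239.6]
tcp_rot: [1.134, 2.925, -0.002]
ft_force: [-2.0, 2.6, 8.5]
finger_gap: 0.606
gripper_force: 35.7
```

```bash
python3 go.py 543.3 169.8 238; python3 -c "
from rig import robot;s=robot.observe();print(s['qpos'].round(3),s['ft_torque'].round(2))"
```

```text
t 13.72 pos [544.8 169.3 239.6] tool delta [ 1.5 -0.7  1.6] down [ 0.0041 -0.0028 -1.    ] yaw 0.8309 F [-2.   2.6  8.5] gap 0.606 g 35.7
[ 0.181  0.512  1.74  -0.005  0.886 -0.647] [0.38 0.44 0.94]
```

The torque (0.94 Nm) shows that way is the tightening stop, so I'll turn the other way.

Emit:
servo_tool --series "0 0 -0.14 0 0 0 -1;0 0 -0.14 0 0 0 -1;0 0 -0.14 0 0 0 -1;0 0 -0.14 0 0 0 -1;0 0 -0.14 0 0 0 -1;0 0 -0.14 0 0 0 -1;0 0 0 0 0 0 -1"

```text
t: 14.6
tool_pos: [544.8, 170.4, 239.6]
tcp_rot: [-0.154, 3.134, 0.001]
ft_force: [3.2, 0.9, 3.9]
finger_gap: 0.602
gripper_force: 34.8
```

```bash
python3 go.py 543.3 169.8 238; python3 -c "
from rig import robot;s=robot.observe();print(s['qpos'].round(3),s['ft_torque'].round(2))"
```

```text
t 14.6 pos [544.8 170.4 239.6] tool delta [ 1.6 -0.5  1.6] down [ 3.9e-03  9.0e-04 -1.0e+00] yaw 1.6687 F [3.2 0.9 3.9] gap 0.602 g 34.8
[ 0.182  0.513  1.739  0.     0.886 -1.487] [ 0.19 -0.57  0.05]
```

Emit:
servo_tool --series "0 0 -0.12 0 0 0 -1;0 0 -0.12 0 0 0 -1;0 0 -0.12 0 0 0 -1;0 0 0 0 0 0 -1"

```text
t: 15.1
tool_pos: [544.8, 170.6, 239.6]
tcp_rot: [-0.709, 3.056, 0.0]
ft_force: [4.1, 3.7, 3.7]
finger_gap: 0.605
gripper_force: 34.9
```

```bash
python3 go.py 543.3 169.8 238; python3 -c "
from rig import robot;s=robot.observe();print(s['qpos'].round(3),s['ft_torque'].round(2))"
```

```text
t 15.1 pos [544.8 170.6 239.6] tool delta [ 1.7 -0.   1.6] down [ 0.0039  0.0011 -1.    ] yaw 2.0265 F [4.1 3.7 3.7] gap 0.605 g 34.9
[ 1.820e-01  5.130e-01  1.739e+00  1.000e-03  8.860e-01 -1.844e+00] [ 0.57 -0.73  0.03]
```

Emit:
servo_tool --series "0 0 0 0 0 -1 -1;0 0 0 0 0 -2 -1;0 0 0 0 0 -3 -1;0 0 0 0 0 0 -1"

```text
t: 15.6
tool_pos: [544.8, 170.6, 245.1]
tcp_rot: [-0.707, 3.057, 0.0]
ft_force: [5.2, 2.7, 0.4]
finger_gap: 0.598
gripper_force: 34.4
```

```bash
python3 go.py 543.3 169.8 238
python3 - <<'E'
from h import *
print(robot.observe()['ft_torque'].round(2))
for n in("scene","side"):
    im,d=robot.capture(n);cv2.imwrite(f"pics/{n}3.png",cv2.resize(im[110:260,200:480,::-1] if n=="side" else im[110:260,280:500,::-1],None,fx=2.8,fy=2.8,interpolation=cv2.INTER_CUBIC))
    P=cloud(cam(n),d).reshape(-1,3);p=P[(np.hypot(P[:,0]-544,P[:,1]-169.5)<16)&(P[:,2]<115)];print(n,len(p),np.percentile(p[:,2],[10,50,90]).round(1) if len(p) else 0)
E
```

```text
t 15.6 pos [544.8 170.6 245.1] tool delta [ 1.7 -0.1  7.1] down [ 0.0034  0.0011 -1.    ] yaw 2.0251 F [5.2 2.7 0.4] gap 0.598 g 34.4
[ 0.6  -0.88 -0.01]
scene 92 [100.2 102.2 103.4]
side 43 [100.4 101.6 102.7]
```

The cap top rose from 96 to 102 mm with no pull, so it is loose. I'll lift it straight up.

Emit:
servo_tool --series "0 0 0 0 0 -6 -1;0 0 0 0 0 -8 -1;0 0 0 0 0 -10 -1;0 0 0 0 0 -14 -1;0 0 0 0 0 -18 -1;0 0 0 0 0 -18 -1;0 0 0 0 0 -14 -1;0 0 0 0 0 -6 -1"

```text
t: 16.7
tool_pos: [543.4, 170.0, 339.6]
tcp_rot: [-0.714, 3.059, -0.0]
ft_force: [-0.2, 0.8, -0.1]
finger_gap: 0.602
gripper_force: 34.4
```

Emit:
servo_tool --series "0 0 0 0 0 0 -1;0 0 0 0 0 0 -1;0 0 0 0 0 0 -1;0 0 0 0 0 0 -1"

```text
t: 17.2
tool_pos: [543.4, 170.1, 338.2]
tcp_rot: [0.715, -3.058, 0.0]
ft_force: [-0.1, 0.0, -1.1]
finger_gap: 0.607
gripper_force: 34.4
```

```bash
python3 go.py 543.3 169.8 339
python3 - <<'E'
from h import *
for n in("scene","side"):
    im,d=robot.capture(n);cv2.imwrite(f"pics/{n}4.png",im[:,:,::-1])
    P=cloud(cam(n),d).reshape(-1,3);r=np.hypot(P[:,0]-544,P[:,1]-169.5);p=P[(r<32)&(P[:,2]<215)]
    print(n,np.histogram(p[:,2],range(50,215,8)))
    q=P[(np.hypot(P[:,0]-529,P[:,1]+207)<14)&(P[:,2]>50)];print("mic",len(q),q.mean(0).round(1),q[:,2].max().round(1))
E
```

```text
t 17.2 pos [543.4 170.1 338.2] tool delta [ 0.2 -0.2 -0.8] down [-9.e-04 -2.e-04 -1.e+00] yaw 2.0299 F [-0.1  0.  -1.1] gap 0.607 g 34.4
scene (array([  0, 212,  40,  69,  76,   0,   0,   0,   0,   0,   0,   0,   0,
        10,  45,  58,  61,  93, 189,  27]), array([ 50,  58,  66,  74,  82,  90,  98, 106, 114, 122, 130, 138, 146,
       154, 162, 170, 178, 186, 194, 202, 210]))
mic 256 [ 535.4 -204.8   94.2] 128.7
side (array([  0, 129,  33,  50,  43,   0,   0,   0,   0,   0,   0,   0,   0,
         7,  51,  54,  57,  64, 121,  21]), array([ 50,  58,  66,  74,  82,  90,  98, 106, 114, 122, 130, 138, 146,
       154, 162, 170, 178, 186, 194, 202, 210]))
mic 407 [ 524.2 -213.1   92.7] 126.0
```

View pics/side4.png

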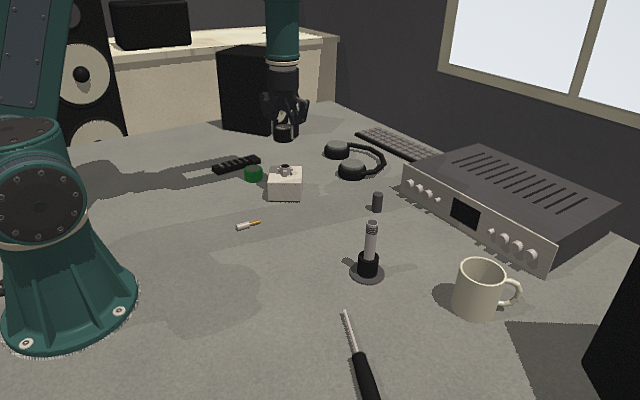

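The side view shows the cap level in the gripper at (284,132), with its rim at about 161 mm, 10 cm above the case. The bare port is at (285,170), the mic stands in the rest at (370,245), and the other objects haven't moved.

```bash
python3 -c "
from rig import robot;print(robot.job_done())"
```

```text
the job is handed in; nothing more can be done
None
```

I handed the job in at about 17 s of the 59 s allowed. The microphone stands fully down in its rest. The cap is off and held level and still in the gripper about 10 cm above the case; the hand-in returned no verdict.

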